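# Load the storeroom balance rail

## Task

The pivoting rail carries one red bin at its left end and leans that way. Hook the other three bins over it one at a time and on alternate sides: first the red bin on the outer right place, then a blue bin on the inner left and the other blue bin on the inner right. Lower each gently, never knock the rail or let it tip onto a stop, leave the goods around the rack where they are, and finish with the rail hanging level and at rest.

Things in the scene. Friction and masses are not known exactly. Their poses are not given: they have to be found in the camera images.
- red_mid (a point): Loose red bin, 240 g, 64 x 60 mm, 170 mm high, upright. Point: its centre, 85 mm above its underside; z up, x from its strap side to its open mouth. Open box 0-50 mm high; steel strap up the -x side to a top plate (upper face at 130 mm); on that, centred, a black grip tab, 130-170 mm, 14 mm thick along x, 34 mm wide along y.
- red_seat (a point): Point of the red bin where the rail's axis lies when hung: under its hook, 27.7 mm above red_mid. The hook is an inverted V, 24 mm wide along y, under the top plate; its legs end 106 mm above the underside. The +x side is open from the box rim (50 mm) up to the hook's leg (106 mm): the rail goes in there, then the bin is lowered about 33 mm onto it.
- blue1_mid (a point): A blue bin, about 160 g. Shape, point and axes as red_mid. A bin hangs with its mouth (+x) the same way as the rack's x, so it goes onto the rail from the robot's side.
- blue1_seat (a point): Hook seat of this blue bin, 27.7 mm above blue1_mid, as red_seat.
- blue2_mid (a point): The other blue bin, about 160 g. Shape, point and axes as red_mid.
- blue2_seat (a point): Hook seat of the other blue bin, 27.7 mm above blue2_mid, as red_seat.
- left_outer (a point): Point on the axis of the 16 mm rail, middle of the outer left place, 155 mm left of the pivot. The place is 44 mm wide between two black collars (26 mm across). It rises and falls as the rail leans. Axes: x away from the robot, y left along the rail. A 240 g red bin, same shape, is fixed here for good.
- left_inner (a point): Point on the axis of the 16 mm rail, middle of the inner left place, 75 mm left of the pivot. The place is 44 mm wide between two black collars (26 mm across). It rises and falls as the rail leans. Axes: x away from the robot, y left along the rail. Empty.
- right_inner (a point): Point on the axis of the 16 mm rail, middle of the inner right place, 75 mm right of the pivot. The place is 44 mm wide between two black collars (26 mm across). It rises and falls as the rail leans. Axes: x away from the robot, y left along the rail. Empty.
- right_outer (a point): Point on the axis of the 16 mm rail, middle of the outer right place, 155 mm right of the pivot. The place is 44 mm wide between two black collars (26 mm across). It rises and falls as the rail leans. Axes: x away from the robot, y left along the rail. Empty.
- rail (a joint): Lean of the rail, rad: 0 level, positive = left end down, stops at +-0.2. The pivot is sprung towards level, about 3 N m per rad: the fixed red bin alone leans it about 0.12, one blue bin on an inner place about 0.04. The rail is 400 mm long.
- rack: Grey rack fixed on the table: foot plate 200 x 260 x 12 mm, column 24 x 30 mm, 292 mm high, 75 mm behind the rail (away from the robot). Origin: on the table under the rail's pivot, which is 260 mm up. x points away from the robot across the rail, y left along the level rail.
- tin: Tin, 48 mm across, 75 mm high, on the table among the bins; origin under its centre. Leave alone.
- tape: Roll of tape lying flat, 48 mm across, 45 mm high; origin under its centre. Leave alone.
- pink_box: Flat pink box 100 x 140 x 30 mm; origin under its centre. Leave alone.
- green_box: Green box 120 x 90 x 60 mm; origin under its centre. Leave alone.

How it is judged:
By the outcome, as a careful person would: the job done as asked, in the order asked, and still so for the second after the job is handed in, with the robot touching nothing.
It also fails if it takes over 69 s, if anything falls off the work surface, if the arm or the gripper's body presses on something with over 40 N, if the wrist force passes 120 N, or if a joint passes its speed limit or range.

## Robot

A 6-joint arm with a two-finger parallel gripper is mounted at the origin on the work surface. World frame = base frame: x ahead of the robot, y to its left, z up, the work surface at z = 0. Lengths are in m, angles in rad, forces in N, time in s.
With the tool pointing down it reaches from about 0.35 to 0.875 m from the base axis. Payload 15.5 kg.
Tool frame: the origin (TCP) lies at the very end of the fingers, on their centre line; the grasp point (between the pads) lies 19 mm behind it; z points along the fingers, y is the line along which they close (so a half turn about z gives the same grasp; the last joint's range is limited). The gripper opens to 85 mm and grips with 20 to 120 N. Pads are 22 mm wide; open, the fingers measure 114 mm over their backs; the gripper's body (76 mm by 85 mm) begins 54 mm behind the grasp point. The pads swing forward as they close: fully open they stand 13 mm farther back than shut.
Start: joints at [-1.276, 0.494, 1.345, -0, 1.302, -0.096], TCP at [0.238, -0.578, 0.231] pointing down, gripper open.
Joint ranges: [-2.91, 2.91], [-0.82, 2.16], [0.22, 2.67], [-1.22, 4.37], [0.12, 2.79], [-3.08, 3.08]. Speed limits (rad/s): [1.89, 1.89, 2.57, 3.01, 3.01, 3.01].

## Interface

Orientations are given as a unit quaternion [w, x, y, z].
In Python, from cell import robot gives the robot as it stands. Calls block until the motion is done:
- robot.reach(position, orientation): joint-space move of the TCP to a pose.
- robot.movel(position, attitude=None, velocity=0.15, stop_force=None): straight line of the TCP; attitude=None keeps the orientation; velocity is the mean speed in m/s. With stop_force (N) it stops when the force on the tool has changed by that much, and returns True; else False.
- robot.goto_joints(angles): joint-space move.
- robot.open_gripper() and robot.grab(effort=None): open the fingers fully, or close them until they stop; effort is the grip in N (None keeps the last).
- robot.hold(seconds).
- robot.ik(position, orientation): joint angles nearest the present ones, or None.
- robot.read_state(): the state.
- robot.grab_frame(name): name is "side" or "top" or "wrist"; returns the picture (480x640x3 uint8, red, green, blue); there is no depth.
- robot.camera_params(name): a dict with "fov_y" (degrees; the focal length in pixels is half the picture's height over the tangent of half this angle, whatever the lens; pixels are square), "cx", "cy" (the principal point, pixels), "R" (3x3) and "t" (3): a world point X has camera coordinates R X + t. Camera axes: x right, y down, z forward; pixel columns grow to the right and rows downward; lengths in m; the calibration is good to about 2 mm. A picture is of the moment at which its call begins: read the wrist's pose just before it. camera_params takes no time and is no camera call; for the wrist camera it gives the pose at the moment of the call.
A pose or a line that the arm cannot do raises robot.MotionError and nothing moves.
- robot.job_done(): hands the job in; it is judged then, once.
The state is a dict: "time_s": time; "joints": joint angles; "qvel": joint speeds; "joint_efforts": joint torques, N m; "position": TCP position; "tcp_rot": TCP orientation; "wrist_force": force on the tool from outside, world axes, zero at the start; "wrist_torque": the same for the moment, N m; "gripper_width": opening from 0.0 (shut) to 1.0 (fully open); "finger_force": force on a finger pad.
Only numpy, scipy, OpenCV 4.12 (cv2) and the standard library are available. Lean on these libraries where they do the work, as an engineer would, in place of code of your own. Each camera call takes 0.05 s, during which the arm holds its last target. There are 200 camera calls.

## Working session

There is one attempt and no reset: what is moved stays moved. The work goes in short steps, each a Python script; the robot and the scene stay as the last script left them, time stands still between calls to the robot, and variables do not carry over. Pictures are saved under pics/ and viewed, at most 10 in all, crops included, and the job is handed in when it is done.

```bash
ls; mkdir -p pics; python3 - <<'E'
from cell import robot
import cv2
s=robot.read_state();print(s)
for n in("side","top"):
    cv2.imwrite(f"pics/{n}0.png",robot.grab_frame(n)[:,:,::-1]);print(n,robot.camera_params(n))
E
```

```text
pics
{'time_s': 0.0, 'joints': array([-1.27646999e+00,  4.94181817e-01,  1.34613350e+00, -1.20489906e-05,
        1.30249290e+00, -9.54927809e-02]), 'qvel': array([ 0.00033144, -0.00040312,  0.000598  , -0.00120751,  0.00135981,
       -0.00016489]), 'joint_efforts': array([ 6.73108822e-03, -8.82146287e+01, -3.83867633e+01,  1.24706035e-04,
        1.00115643e-02,  1.14032628e-05]), 'position': array([ 0.23741205, -0.57776442,  0.2307003 ]), 'tcp_rot': array([-6.04202905e-04,  9.81064698e-01,  1.93679344e-01, -6.61033907e-05]), 'wrist_force': array([ 0.05574242, -0.60641368,  0.53865851]), 'wrist_torque': array([-0.02256739,  0.01313037, -0.03135643]), 'finger_force': 0.0, 'gripper_width': 0.9995143047502287}
side {'fov_y': 51.72046862007612, 'cx': 311.6639206637117, 'cy': 246.98740414498198, 'R': array([[-0.73841677, -0.6740387 ,  0.02031036],
       [-0.45830594,  0.47953006, -0.74833588],
       [ 0.49466791, -0.56189212, -0.66300898]]), 't': array([0.38544051, 0.35617905, 1.03935032])}
top {'fov_y': 47.59984101942025, 'cx': 319.3372046040255, 'cy': 244.52334409515532, 'R': array([[ 0.04860649, -0.99881605, -0.00197536],
       [-0.974437  , -0.04698562, -0.21969269],
       [ 0.21933977,  0.01260336, -0.97556713]]), 't': array([-0.02785046,  0.58490701,  1.15076639])}
```

View pics/side0.png

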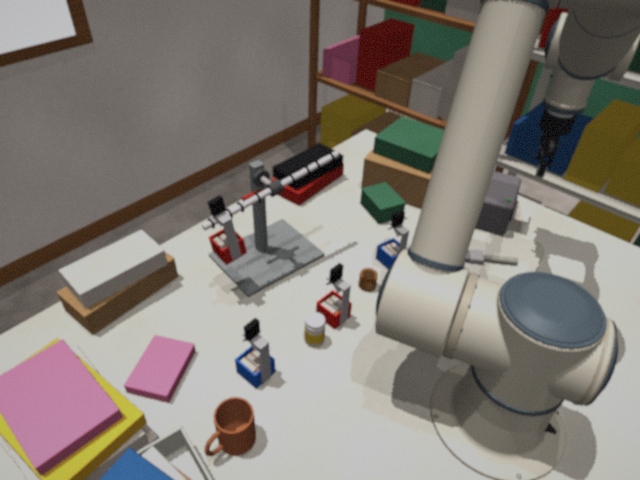

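View pics/top0.png

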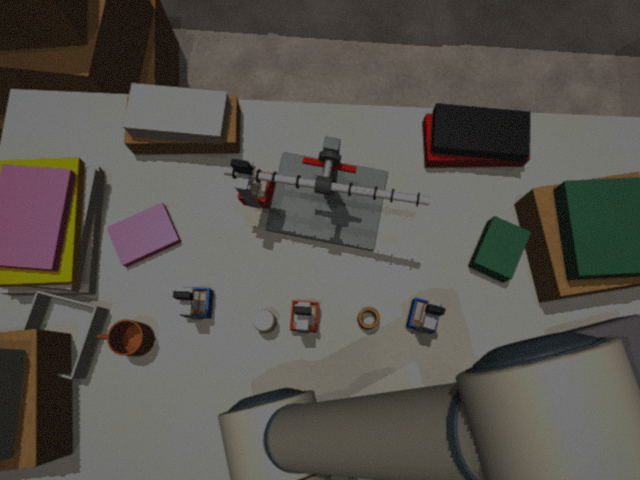

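```bash
cat > h.py <<'E'
import numpy as np, cv2
from cell import robot
def K(p):
    f=240/np.tan(np.radians(p["fov_y"])/2); return f,p["cx"],p["cy"]
def ray(p,u,v):
    f,cx,cy=K(p); R=np.array(p["R"]); t=np.array(p["t"])
    return -R.T@t, R.T@np.array([(u-cx)/f,(v-cy)/f,1.])
def onplane(p,u,v,z):
    c,d=ray(p,u,v); return c+d*(z-c[2])/d[2]
def proj(p,X):
    f,cx,cy=K(p); c=np.array(p["R"])@np.array(X)+np.array(p["t"]); return np.array([cx+f*c[0]/c[2],cy+f*c[1]/c[2]])
def tri(ps,uvs):
    A=np.zeros((3,3));b=np.zeros(3)
    for p,(u,v) in zip(ps,uvs):
        c,d=ray(p,u,v);d/=np.linalg.norm(d);P=np.eye(3)-np.outer(d,d);A+=P;b+=P@c
    return np.linalg.solve(A,b)
def tri_err(ps,uvs):
    X=tri(ps,uvs);return X,[np.round(proj(p,X)-uv,1) for p,uv in zip(ps,uvs)]
E
python3 - <<'E'
from h import *
t=cv2.imread("pics/top0.png");s=cv2.imread("pics/side0.png")
a=cv2.resize(t[150:350,170:450],None,fx=2.85,fy=2.85,interpolation=cv2.INTER_CUBIC)
b=cv2.resize(s[140:390,180:420],None,fx=2.4,fy=2.4,interpolation=cv2.INTER_CUBIC)
for im,x0,y0,k in((a,170,150,2.85),(b,180,140,2.4)):
    for x in range(x0,x0+300,20):cv2.putText(im,str(x),(int((x-x0)*k),10),0,.33,(0,0,255));cv2.line(im,(int((x-x0)*k),12),(int((x-x0)*k),18),(0,0,255))
    for y in range(y0,y0+260,20):cv2.putText(im,str(y),(0,int((y-y0)*k)+4),0,.33,(0,0,255))
cv2.imwrite("pics/ta.png",a);cv2.imwrite("pics/sb.png",b)
T=robot.camera_params("top")
for n,u,v in(("blueL",194,303),("red",304,317),("blueR",424,314),("tin",264,321),("tape",368,317)):print(n,onplane(T,u,v,.05))
E
```

```text
blueL [0.44328568 0.27092494 0.05      ]
red [0.42431333 0.0263989  0.05      ]
blueR [ 0.44364484 -0.23676446  0.05      ]
tin [0.41134449 0.11356544 0.05      ]
tape [ 0.43112117 -0.11400575  0.05      ]
```

View pics/ta.png

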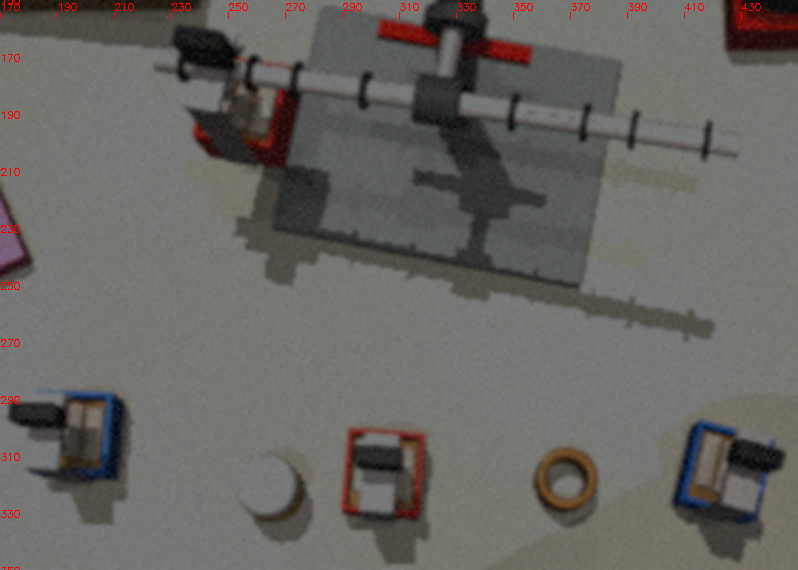

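View pics/sb.png

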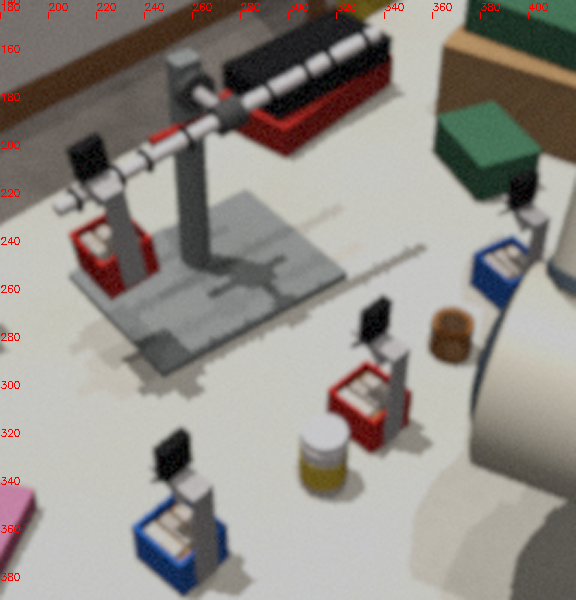

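```bash
python3 - <<'E'
from h import *
T=robot.camera_params("top");S=robot.camera_params("side");W=robot.camera_params("wrist")
c=lambda x,y:(170+x/2.85,150+y/2.85)
d=lambda x,y:(180+x/2.4,140+y/2.4)
pl=[onplane(T,*c(*q),.012)[:2] for q in((622,62),(578,287),(273,229),(325,5))]
print("plate",np.round(pl,4),np.mean(pl,0))
for e in((0,1),(3,2)):
    v=pl[e[0]]-pl[e[1]];print(np.degrees(np.arctan2(v[1],v[0])),np.linalg.norm(v))
v=pl[2]-pl[1];print(np.degrees(np.arctan2(-v[0],v[1])),np.linalg.norm(v))
# rail ends in both views: collars 
col=[]
for q,s in zip((183,252,297,365,514,586,632,707),(.177,.133,.097,.053,-.053,-.097,-.133,-.177)):
    y=66+(q-183)*(140-66)/(707-183);X=onplane(T,*c(q,y),.26-s*.12);col.append(X)
    print(s,np.round(X,4))
v=col[0]-col[-1];print("railyaw",np.degrees(np.arctan2(-v[0],v[1])),np.linalg.norm(v),np.mean(col,0))
print("rail ends",tri_err([T,S],[c(155,67),d(55,208)]),tri_err([T,S],[c(738,154),d(382,33)]))
for n,a,b in(("blueL",(38,415),(173,455)),("red",(379,457),(375,321)),("blueR",(756,455),(522,190))):
    print(n,tri_err([T,S],[c(*a),d(*b)]))
r=lambda *q:[np.round(onplane(T,*c(*x),.05)[:2],4) for x in q]
print(r((122,394),(113,478)),r((347,430),(425,434),(420,519),(343,513)),r((700,421),(677,505),(757,522)))
print(W, -np.array(W["R"]).T@W["t"]-robot.read_state()["position"])
E
```

```text
plate [[ 0.7847 -0.1557]
 [ 0.5888 -0.1239]
 [ 0.6255  0.1284]
 [ 0.8239  0.098 ]] [ 0.70573339 -0.01328736]
-9.228967097333696 0.19853689048336087
-8.721305857945849 0.2007522099650009
-8.287246468510894 0.25495956664974073
0.177 [0.6821 0.1724 0.2388]
0.133 [0.6754 0.1236 0.244 ]
0.097 [0.6708 0.092  0.2484]
0.053 [0.6643 0.045  0.2536]
-0.053 [ 0.6499 -0.0557  0.2664]
-0.097 [ 0.6434 -0.1033  0.2716]
-0.133 [ 0.6389 -0.1332  0.276 ]
-0.177 [ 0.6323 -0.1817  0.2812]
railyaw -7.999230728224392 0.36000931904533273 [ 0.65714794 -0.0051186   0.26      ]
rail ends (array([0.68065323, 0.192003  , 0.24211566]), [array([-0.5, -0.7]), array([0.7, 0.3])]) (array([ 0.62060731, -0.20168097,  0.28665618]), [array([0.4, 0.8]), array([-0.6, -0.2])])
blueL (array([0.44588439, 0.26938566, 0.15108862]), [array([0.3, 0.4]), array([-0.5, -0.1])])
red (array([0.42798145, 0.02522073, 0.148107  ]), [array([0.3, 0.5]), array([-0.5, -0.1])])
blueR (array([ 0.44298179, -0.24175828,  0.14721809]), [array([0.1, 0.2]), array([-0.2, -0. ])])
[array([0.478 , 0.2324]), array([0.4127, 0.2334])] [array([0.4584, 0.0554]), array([ 0.4583, -0.0052]), array([ 0.393 , -0.0046]), array([0.3946, 0.0546])] [array([ 0.4787, -0.218 ]), array([ 0.4131, -0.201 ]), array([ 0.4032, -0.2623])]
{'fov_y': 59.609165338466944, 'cx': 314.1511472396535, 'cy': 243.6957547253438, 'R': array([[ 0.38029043, -0.9248643 , -0.00228299],
       [-0.87527789, -0.36069647,  0.32215938],
       [-0.29877717, -0.12051588, -0.94668269]]), 't': array([-0.62452962, -0.04271986,  0.38062959])} [0.07642199 0.03065704 0.14191544]
```

```bash
cat >> h.py <<'E'
def q(yaw,side=1):  # tool down, fingers close along direction yaw; camera left (side=1) or right
    a=(yaw+side*np.pi/2)/2; return np.array([0,np.cos(a),np.sin(a),0])
RY=np.radians(-8.3); ex=np.array([np.cos(RY),np.sin(RY)]); ey=np.array([-np.sin(RY),np.cos(RY)])
P0=np.array([.657,-.005])
E
python3 - <<'E'
from h import *
for side in(1,-1):
    for n,p,y in(("look",[.62,.02,.42],RY),("red",[.426,.025,.136],0),("bL",[.4455,.269,.136],0),("bR",[.443,-.242,.136],np.radians(-12)),
      ("ro",[*(P0-.155*ey),.35],RY),("ro_pre",[*(P0-.155*ey-.08*ex),.35],RY),("li",[*(P0+.075*ey),.3],RY)):
        j=robot.ik(p,q(y,side));print(side,n,None if j is None else np.round(j,2))
E
```

```text
1 look [-0.06  0.38  1.04 -0.    1.73  0.08]
1 red [-0.08  0.36  1.93 -0.    0.85 -0.08]
1 bL [ 0.43  0.47  1.71 -0.    0.96  0.43]
1 bR [-0.62  0.45  1.75 -0.    0.94 -0.41]
1 ro [-0.34  0.46  1.08 -0.    1.6  -0.19]
1 ro_pre [-0.36  0.33  1.29 -0.    1.52 -0.22]
1 li [ 0.01  0.51  1.12 -0.    1.51  0.16]
-1 look [-0.06  0.38  1.04 -0.    1.73 -3.06]
-1 red [-0.08  0.36  1.93 -0.    0.85  3.06]
-1 bL [ 0.43  0.47  1.71 -0.    0.96 -2.71]
-1 bR [-0.62  0.45  1.75 -0.    0.94  2.73]
-1 ro [-0.34  0.46  1.08 -0.    1.6   2.95]
-1 ro_pre [-0.36  0.33  1.29 -0.    1.52  2.92]
-1 li [ 0.01  0.51  1.12 -0.    1.51 -2.98]
```

```bash
python3 - <<'E'
from h import *
import pickle
robot.reach([.45,-.25,.42],q(RY)); robot.reach([.61,.02,.41],q(RY)); robot.hold(.2)
W=robot.camera_params("wrist");im=robot.grab_frame("wrist")[:,:,::-1].copy()
cv2.imwrite("pics/w1.png",im);pickle.dump(W,open("w1.pkl","wb"))
# predicted rail points for overlay check, print only
for s in(-.155,-.177,-.133,0,.053):
    print(s,proj(W,[*(P0+s*ey),.26-s*.12]).round(1))
robot.reach([.41,.025,.25],q(0));robot.hold(.2)
W=robot.camera_params("wrist");im=robot.grab_frame("wrist")[:,:,::-1].copy()
cv2.imwrite("pics/w2.png",im);pickle.dump(W,open("w2.pkl","wb"))
print("tab",[proj(W,[.426,.0253,z]).round(1) for z in(.17,.15)]);print(robot.read_state()["time_s"])
E
```

```text
-0.155 [376.6 431.6]
-0.177 [375.8 455.4]
-0.133 [377.4 407.1]
0 [382.9 243.5]
0.053 [385.3 169.9]
tab [array([340.9, 254.5]), array([339. , 243.2])]
4.4
```

View pics/w1.png

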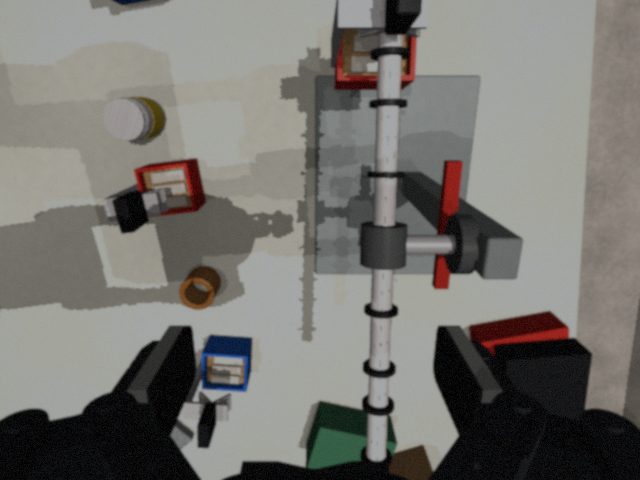

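View pics/w2.png

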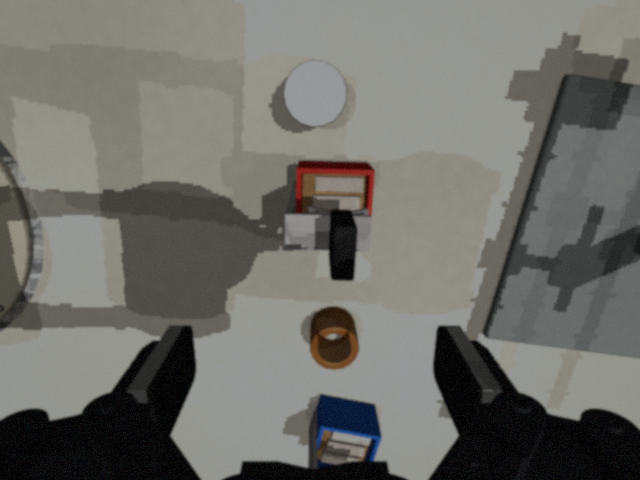

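```bash
python3 - <<'E'
from h import *
import pickle
from scipy.optimize import least_squares
W=pickle.load(open("w1.pkl","rb"))
obs=[(-.133,378,407),(-.097,379,367),(-.053,381,310),(0,383.5,245),(.053,386,174),(.097,388,103),(.133,390.5,53)]
def r(p):
    e=np.array([-np.sin(p[2]),np.cos(p[2])]); return np.concatenate([proj(W,[*(p[:2]+s*e*np.cos(p[3])),.26-s*np.sin(p[3])])-(u,v) for s,u,v in obs])
o=least_squares(r,[*P0,RY,.12]);print(o.x,np.degrees(o.x[2]),r(o.x).reshape(-1,2).round(1).tolist())
W=pickle.load(open("w2.pkl","rb"))
for n,X in(("topfar",[.426,.0083,.17]),("basenear",[.426,.0423,.13]),("boxfarL",[.458,.0553,.05]),("boxnearL",[.394,.0553,.05])):print(n,proj(W,X).round(1))
E
```

```text
[ 0.65737212 -0.00573866 -0.14745996  0.12674645] -8.448833343431318 [[-0.3, 0.4], [0.2, -1.1], [0.1, 2.6], [-0.0, -0.6], [0.0, -2.6], [0.3, 3.7], [-0.3, -2.1]]
topfar [340.3 282.1]
basenear [337.7 208.2]
boxfarL [372.2 169. ]
boxnearL [293.5 169. ]
```

```bash
cat >> h.py <<'E'
P0=np.array([.6574,-.0057]); RY=-.1475; ex=np.array([np.cos(RY),np.sin(RY)]); ey=np.array([-np.sin(RY),np.cos(RY)])
fz=lambda:robot.read_state()["wrist_force"].round(2)
def pick(x,y,yaw):
    robot.reach([x,y,.20],q(yaw)); robot.movel([x,y,.136],velocity=.12)
    print("free",fz()); robot.grab(40); robot.hold(.1)
    print("width",robot.read_state()["gripper_width"]); robot.movel([x,y,.26],velocity=.2); robot.hold(.1); print("held",fz())
def insert(s,lean,dy=0,dx=0):  # s: left offset of place
    c=P0+(s*np.cos(lean)+dy)*ey+dx*ex; zr=.26-s*np.sin(lean); z=zr-.080+.136
    robot.reach([*(c-.10*ex),z],q(RY)); robot.movel([*c,z],velocity=.08,stop_force=8) and print("STOPPED")
    robot.hold(.1); print("in",fz(),robot.read_state()["time_s"]); return zr
E
python3 - <<'E'
from h import *
pick(.4275,.0265,0)
insert(-.155,.125)
W=robot.camera_params("wrist")
cv2.imwrite("pics/w3.png",robot.grab_frame("wrist")[:,:,::-1]);cv2.imwrite("pics/s3.png",robot.grab_frame("side")[:,:,::-1])
E
```

```text
free [-0.1   0.01  0.45]
width 0.15879085384575925
held [-0.63 -0.75 -2.62]
in [ 0.06 -0.77 -3.21] 9.3917
```

View pics/w3.png

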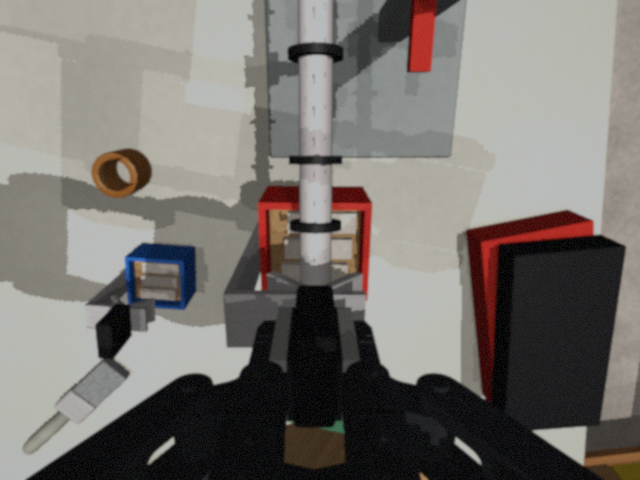

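```bash
python3 - <<'E'
from h import *
W=robot.camera_params("wrist");p=robot.read_state()["position"]
L=lambda dy,z:proj(W,[*(p[:2]+dy*ey),z]).round(1)
u=p[2]-.136
print("rim",L(.03,u+.05),"collar(-.131)",proj(W,[*(P0-.131*ey),.26+.131*.125+.0]).round(1),proj(W,[*(P0-.141*ey),.26+.131*.125+.0]).round(1),"next(-.099)",proj(W,[*(P0-.099*ey),.26+.099*.125]).round(1))
E
```

```text
rim [314.8 200.8] collar(-.131) [315.2 227. ] [315.2 245.9] next(-.099) [315.3 161.3]
```

```bash
cat >> h.py <<'E'
def lower(zfin,zr):
    p=robot.read_state()["position"]; m=lambda z,v:robot.movel([p[0],p[1],z],velocity=v,stop_force=10) and print("STOP",z)
    m(zr+.0233+.007,.08)
    zs=np.linspace(zr+.0233+.003,zfin,5)
    for z in zs: m(z,.025); robot.hold(.1); print(round(z,4),fz())
def release():
    robot.open_gripper(); robot.hold(.2); p=robot.read_state()["position"]
    robot.movel([p[0],p[1],p[2]+.08],velocity=.12); print("rel",fz(),robot.read_state()["time_s"])
E
python3 - <<'E'
from h import *
lower(.2833,.2793)
robot.hold(.2);print(fz())
cv2.imwrite("pics/s4.png",robot.grab_frame("side")[:,:,::-1])
E
```

```text
0.3056 [-0.75  0.2  -2.78]
0.3 [ 1.03 -1.07 -2.61]
0.2944 [ 1.82 -0.73 -1.26]
0.2889 [ 2.74 -1.32 -0.2 ]
0.2833 [ 3.58 -1.73  0.3 ]
[ 3.38 -0.67  0.33]
```

```bash
python3 - <<'E'
from h import *
for i in range(3):
    p=robot.read_state()["position"]; robot.movel([*(p[:2]+.001*ex),p[2]],velocity=.02); robot.hold(.15)
    f=fz();print(robot.read_state()["position"].round(4),f)
    if f[0]<1:break
cv2.imwrite("pics/t4.png",robot.grab_frame("top")[:,:,::-1])
print(robot.read_state()["time_s"])
E
```

```text
[ 0.6352 -0.1578  0.2832] [-2.93 -1.14  0.12]
12.975
```

```bash
python3 - <<'E'
from h import *
p=robot.read_state()["position"]; robot.movel([*(p[:2]-.00045*ex),.2833],velocity=.02); robot.hold(.15);print(fz())
release()
im=[robot.grab_frame(n)[:,:,::-1] for n in("side","top")]
cv2.imwrite("pics/s5.png",im[0]);cv2.imwrite("pics/t5.png",im[1])
robot.movel([.55,-.17,.38],velocity=.25)
robot.reach([.43,.255,.26],q(0));robot.hold(.15)
W=robot.camera_params("wrist");c=robot.grab_frame("wrist")[:,:,::-1]
cv2.imwrite("pics/w5.png",c)
for n,X in(("topfar",[.4455,.252,.17]),("basenear",[.4455,.286,.13]),("boxfarL",[.4775,.299,.05]),("boxnearL",[.4135,.299,.05])):print(n,proj(W,X).round(1))
a=cv2.resize(im[0][130:290,180:400],None,fx=1.8,fy=1.8); b=cv2.resize(c,(384,288))
o=np.zeros((576,400,3),np.uint8);o[:288,:396]=a;o[288:,:384]=b;cv2.imwrite("pics/v5.png",o)
E
```

```text
[ 2.05 -1.02  0.29]
rel [-0.26 -0.95  0.98] 15.0833
topfar [340.1 253.4]
basenear [337.6 183.6]
boxfarL [371.6 150. ]
boxnearL [294.  150.1]
```

View pics/v5.png

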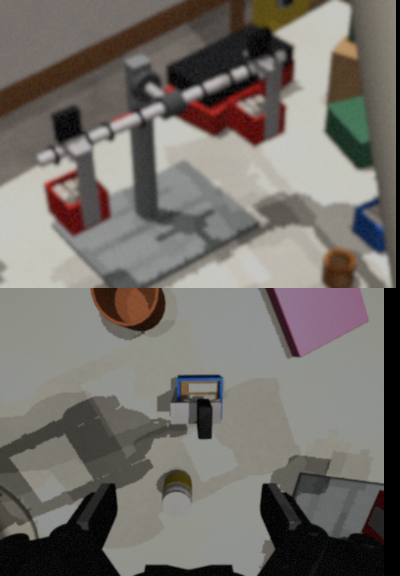

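```bash
python3 - <<'E'
from h import *
pick(.4465,.2695,0)
zr=insert(.075,0,dx=.0006)
W=robot.camera_params("wrist");cv2.imwrite("pics/w6.png",robot.grab_frame("wrist")[:,:,::-1])
p=robot.read_state()["position"];u=p[2]-.136
print("rim",proj(W,[*(p[:2]+.03*ey),u+.05]),"bottom",proj(W,[*(p[:2]+.03*ey),u]),"collar",[proj(W,[*(P0+s*ey),.26]).round(1) for s in(.099,.131)])
E
```

```text
free [ 0.16 -0.08  0.19]
width 0.15822185813481696
held [-0.84 -0.47 -1.76]
in [ 0.09 -0.1  -2.26] 22.6417
rim [314.91240336 200.82722776] bottom [314.89664739 184.07798626] collar [array([314.2, 226.5]), array([314.2, 160.8])]
```

View pics/w6.png

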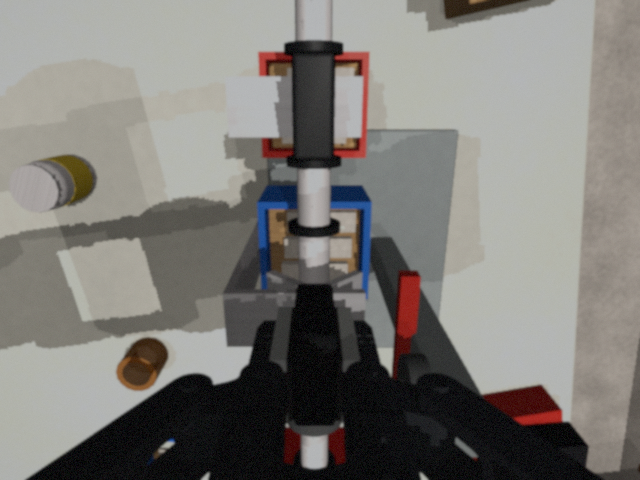

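```bash
cat >> h.py <<'E'
def trim():
    p=robot.read_state()["position"];f=fz()
    if abs(f[0])>1: robot.movel([*(p[:2]+np.clip(f[0]/6300,-.001,.001)*ex),p[2]],velocity=.02)
    robot.hold(.2);print("trim",fz())
E
python3 - <<'E'
from h import *
lower(.2803,.26);robot.hold(.2);trim();release()
im=robot.grab_frame("side")[:,:,::-1];cv2.imwrite("pics/s7.png",im)
robot.movel([.55,.02,.38],velocity=.25)
y=np.radians(-12);robot.reach([.43,-.25,.26],q(y));robot.hold(.15)
W=robot.camera_params("wrist");c=robot.grab_frame("wrist")[:,:,::-1];cv2.imwrite("pics/w7.png",c)
e1=np.array([np.cos(y),np.sin(y)]);e2=np.array([-e1[1],e1[0]]);B=np.array([.443,-.242])
for n,a,b,z in(("topfar",0,-.017,.17),("basenear",0,.017,.13),("boxfarL",.032,.03,.05),("boxnearL",-.032,.03,.05)):print(n,proj(W,[*(B+a*e1+b*e2),z]).round(1))
a=cv2.resize(im[130:290,180:400],None,fx=1.8,fy=1.8); b=cv2.resize(c[60:360,120:520],(400,300))
o=np.zeros((588,400,3),np.uint8);o[:288,:396]=a;o[288:]=b;cv2.imwrite("pics/v7.png",o);print(robot.read_state()["time_s"])
E
```

```text
0.2863 [ 0.77 -0.75 -1.55]
0.2848 [-1.29  0.2  -2.38]
0.2833 [-0.3  -0.71 -0.51]
0.2818 [-0.56  0.23 -1.84]
0.2803 [-0.62  0.97  0.56]
trim [-1.34  0.42  0.46]
rel [ 0.05 -0.73 -0.39] 27.3333
topfar [332.1 260.7]
basenear [330.5 190.6]
boxfarL [365.8 155.7]
boxnearL [288.6 155.6]
29.4667
```

View pics/v7.png

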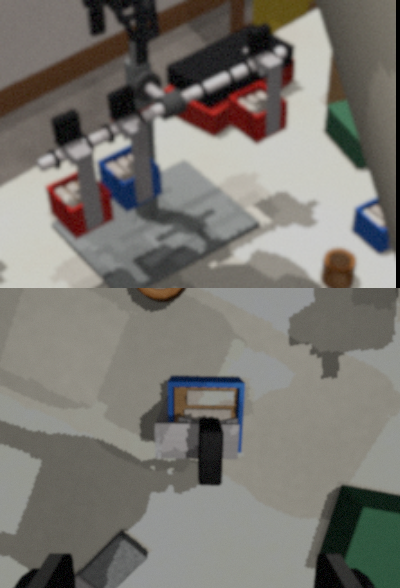

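```bash
python3 - <<'E'
from h import *
pick(.4432,-.2415,np.radians(-12))
zr=insert(-.075,.04,dx=.0006)
lower(.2833,zr);robot.hold(.2);trim();release()
robot.movel([.50,-.05,.40],velocity=.25)
robot.reach([.35,-.35,.40],q(RY));robot.hold(.5)
T=robot.camera_params("top");S=robot.camera_params("side")
for i in(0,1):
    s=robot.grab_frame("side")[:,:,::-1];t=robot.grab_frame("top")[:,:,::-1];robot.hold(.5)
    cv2.imwrite(f"pics/s9{i}.png",s);cv2.imwrite(f"pics/t9{i}.png",t)
s0=cv2.imread("pics/s90.png");s5=cv2.imread("pics/s5.png");s7=cv2.imread("pics/s7.png")
# template shift of tabs between pictures: left outer tab / right outer tab
def shift(a,b,x,y,w,h):
    m=cv2.matchTemplate(b[y-10:y+h+10,x-10:x+w+10],a[y:y+h,x:x+w],cv2.TM_CCOEFF_NORMED);_,v,_,l=cv2.minMaxLoc(m);return l[0]-10,l[1]-10,round(v,3)
for n,r in(("Ltab",(206,188,24,26)),("Rtab",(310,140,26,26))):print(n,"5>9",shift(s5,s0,*r),"5>7",shift(s5,s7,*r),"9>91",shift(s0,s,*r))
print([ (e,proj(S,[*(P0+e*ey),.26]).round(1)) for e in(.2,-.2)],robot.read_state()["time_s"])
E
```

```text
free [ 0.11 -0.24  0.04]
width 0.15977875091884197
held [ 0.55 -0.97 -2.36]
in [-0.25 -0.59 -1.59] 34.4833
0.2893 [ 0.3   0.61 -2.06]
0.2878 [ 0.41 -0.8  -2.25]
0.2863 [ 1.3  -0.03 -1.5 ]
0.2848 [ 0.17  0.18 -0.47]
0.2833 [-0.24 -0.29  0.78]
trim [2.11 0.23 0.28]
rel [-0.84  0.63 -0.1 ] 39.125
Ltab 5>9 (0, 0, 0.991) 5>7 (0, 2, 0.987) 9>91 (0, 0, 0.993)
Rtab 5>9 (0, 0, 0.936) 5>7 (0, -1, 0.886) 9>91 (0, 0, 0.99)
[(0.2, array([200.8, 219.5])), (-0.2, array([336.3, 161.2]))] 42.8583
```

```bash
python3 - <<'E'
from h import *
S=robot.camera_params("side");T=robot.camera_params("top")
for cam,f,p in(("side","s91",S),("top","t91",T)):
    im=cv2.imread(f"pics/{f}.png").astype(int);m=((im[:,:,0]>im[:,:,2]+40)&(im[:,:,0]>60)).astype(np.uint8)
    n,_,st,ce=cv2.connectedComponentsWithStats(m)
    print(cam,[(ce[i].round().tolist(),int(st[i,4])) for i in range(1,n) if st[i,4]>25],
     "expect",[proj(p,[*(P0+s*ey),.17]).round().tolist() for s in(.075,-.075)])
E
```

```text
side [([517.0, 129.0], 138), ([293.0, 206.0], 331), ([313.0, 206.0], 40), ([245.0, 230.0], 308), ([265.0, 228.0], 68), ([133.0, 469.0], 1223)] expect [[250.0, 229.0], [298.0, 207.0]]
top [([346.0, 213.0], 37)] expect [[289.0, 193.0], [359.0, 207.0]]
```

Both blue bins hang where expected, and the rail is level and still.

```bash
python3 -c "
from cell import robot
print(robot.job_done())"
```

```text
the job is handed in; nothing more can be done
None
```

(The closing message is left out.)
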